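Tip the loose flap out of the desk bin and lay it on the coaster

ROBOT

A 6-joint arm with a two-finger parallel gripper is mounted at the origin on the work surface. World frame = base frame: x ahead of the robot, y to its left, z up, the work surface at z = 0. Lengths are in mm, angles in rad, forces in N, time in s.
With the tool pointing down it reaches from about 275 to 750 mm from the base axis. Payload 10.2 kg.
Tool frame: the origin (TCP) lies midway between the tips of the shut fingers; the grasp point (between the pads) lies env.grip_point_offset behind it (env.grip_point_offset is the distance from the TCP to the grasp point, in mm); z points along the fingers, y is the line along which they close (so a half turn about z gives the same grasp; the last joint's range is limited). The gripper opens to 85 mm and grips with 20 to 120 N. Pads are 22 mm wide; open, the fingers measure 114 mm over their backs; the gripper's body (76 mm by 85 mm) begins 54 mm behind the grasp point. The pads swing forward as they close: fully open they stand 13 mm farther back than shut.
Start: joints at [-1.494, 0.313, 1.498, -0, 1.331, -0.223], TCP at [155.035, -501.593, 231.294] pointing down, gripper open.
Joint ranges: [-2.94, 2.94], [-0.97, 2.17], [0.19, 2.56], [-1.23, 4.37], [0.02, 3.11], [-2.88, 2.88]. Speed limits (rad/s): [2.39, 2.39, 3.01, 3.14, 3.14, 3.14].

INTERFACE

Orientations are given as a unit quaternion [w, x, y, z].
In Python, from station import env, vision gives the robot as it stands. The module is installed in compiled form; this text tells all that it offers.
- The arm moves only by the tool step_arm, never from a script. Its argument "rows" is a list of rows, each an object with "delta_pos": the shift along the tool's x, y, z in cm, a list of three; "dr": the turn, a rotation vector about the tool's x, y, z in degrees, a list of three; "jaw": the finger opening in cm, from 0 to 8.54. A call has 1 to 12 rows; each row is the pose to reach, as a shift and turn from the pose commanded when the call began, along the tool's axes at that moment; what a row does not reach only later rows make up. A row lasts 1/8 s, in which the tool goes at most 62.5 mm and 10.7 degrees, less where a joint would pass 70% of its speed; a pose out of reach is approached as far as the arm can. A call with a gripper value outside its range is refused whole. The fingers move at their own pace and stop on an object; "squeeze" is the grip in N (left out, the last holds). Time passes only in rows, so rows that repeat a pose let the fingers close. It gives the time, the measured TCP pose, the force, the opening and the grip force at its end, in the units of the state.
- env.sense(): the state, without advancing time (a new reading comes with each control period).
- vision.grab_frame(name): name is "scene" or "top" or "wrist"; returns the picture (400x640x3 uint8, red, green, blue); there is no depth.
- vision.camera_info(name): a dict with "fx", "fy", "cx", "cy" (pixels), "xyz" and "rotation" of the camera in the world; the wrist camera has in their place "mount" (4x4, takes a point from camera to tool coordinates, whose origin is the TCP and whose axes are the flange's). Camera axes: x right, y up, looking along -z (the intrinsics and any distortion apply to the point x, -y, -z); pixel columns grow to the right and rows downward; lengths in mm; the calibration is good to about 2 mm. A picture is of the moment at which its call begins: read the wrist's pose just before it. camera_info takes no time and is no camera call.
- env.finish_job(): hands the job in; it is judged then, once.
Trained networks look in the newest picture that a camera, given by its name, has taken for a name from the list of things; names that differ only in an ending like _2 or _b are one class to them, and where a whole thing is asked for, a point or a joint stands for the part that bears it (a point fixed in the world has none). Each returns a list of dicts, best first, with "p" (0 to 1); they miss things now and then, are a little off and sometimes report something else, mostly with a low value. They report only what shows in the picture. A call takes as long as a camera call. They do not tell look-alikes from the thing itself.
- vision.recognise(thing, camera): "at" ([x, y, z] in mm, in world coordinates, good to about 4 mm: the middle of the surface that is visible of it).
- vision.landmark_of(thing, camera): "at" ([x, y, z] in mm, in world coordinates, good to about 4 mm: a listed point, or the origin of a listed thing).
The state is a dict: "t": time; "joint_positions": joint angles; "joint_velocities": joint speeds; "tau": joint torques, N m; "eef_pos": TCP position; "tcp_rot": TCP orientation; "wrist_force": force on the tool from outside, world axes, zero at the start; "moment": the same for the moment, N m; "width": finger opening in mm; "gripper_force": force on a finger pad.
Only numpy, scipy, OpenCV 4.12 (cv2) and the standard library are available. Lean on these libraries where they do the work, as an engineer would, in place of code of your own. Each camera call takes 0.05 s, during which the arm holds its last target. There are 200 camera calls.

TASK

Open the grey bin for emptying: take its loose steel-topped flap off and lay it flat on the wooden coaster, centred and steel side up, setting it down gently rather than dropping it. The flap fits its opening too closely to be gripped, so press it down lightly near an end with closed fingers until its other end tips up out of the bin, then take it by the raised part; only one of the two ends gives, nothing shows which, and you must not force the end that stays firm. Leave the mug, the stapler and the acrylic stand standing where they are, and do not push the coaster away.

Things in the scene. Friction and masses are not known exactly. Their poses are not given: they have to be found in the camera images.
- bin: Round grey plastic desk bin fixed to the desk, 150 mm across at the top, 150 mm tall. Origin: centre of its underside; z up, x along the length of its opening. Under one end of the flap, 36 to 52 mm from the middle, a hidden stiff sprung post (6 N/mm, 4 mm travel) holds that end up: at +x or at -x, changing from start to start. The other end is free.
- opening (a point): Middle of the rectangular opening in the bin's flat top, 150 mm above the desk, axes as the bin's. The opening is 112 mm along x, 66 mm along y, and goes down as a chute of that size. At both ends of the chute is a shelf, 45 mm below this point, on which the pressed end of the flap lands (the flap then tilts about 38 degrees).
- ridge (a point): Middle of the fixed ridge under the flap's middle, 134 mm above the desk; 8 mm wide along x, running across the chute's full width along y. The flap rests and rocks on it.
- flap: Loose flap, 104 (x) by 62 (y) by 16 mm (z), 0.1 to 0.2 kg, black plastic, steel plate on top. Origin: centre of its underside; z up. At first level in the opening, x along the bin's x, top flush, gaps 2 mm at sides, 4 mm at ends. Pressed 36 mm from its middle the free end sinks with under 1 N by about 20 mm, and stays tipped; its raised end stands 16 (underside) to 29 mm (top) above the bin's top.
- coaster: Loose round wooden coaster, 112 mm across, 10 mm thick, lying on the desk. Origin: centre of its underside; z up.
- mug: Bystander: steel mug with closed hinged lid, 80 mm across, 107 mm tall, handle at its +y (reaches 69 mm from the axis). Origin: centre of its underside; z up.
- stapler: Bystander: blue stapler, 130 mm (its x) by 34 mm by about 62 mm tall. Origin: centre of its underside; z up.
- stand: Bystander: transparent acrylic phone stand, foot 100 mm (x) by 90 mm (y), 111 mm tall. Origin: centre of its underside; z up.
Things that resemble listed ones, but are neither listed nor needed, are in the scene too. There is more than one size of the coaster; the one meant has the size given above. Of the things that look like the flap, the larger one is meant.

How it is judged:
By the outcome, as a careful person would: the job done as asked, in the order asked, and still so for the second after the job is handed in, with the robot touching nothing.
It also fails if it takes over 58 s, if anything falls off the work surface, if the arm or the gripper's body presses on something with over 40 N, if the wrist force passes 120 N, or if a joint passes its speed limit or range.

## Working session

There is one attempt and no reset: what is moved stays moved. The work goes in short steps, Python scripts to look and compute and a tool call to move; the robot and the scene stay as the last step left them, time stands still between calls to the robot, and variables do not carry over. Pictures are saved under pics/ and viewed, at most 10 in all, crops included, and the job is handed in when it is done.

Besides the shell and the picture viewer there is one more tool, called as a command line: name --argument value ..., lists and objects as JSON in quotes. step_arm: Moves the arm, as the interface text tells. Its arguments: {"type":"object","properties":{"rows":{"type":"array","items":{"type":"object","properties":{"delta_pos":{"type":"array","items":{"type":"number"}},"dr":{"type":"array","items":{"type":"number"}},"jaw":{"type":"number"}}}},"squeeze":{"type":"number"}},"required":["rows"]}

```bash
mkdir -p pics; python3 - <<'E'
from station import env, vision
import cv2,numpy as np
s=env.sense();print({k:np.round(v,3).tolist() for k,v in s.items()},env.grip_point_offset)
ims=[]
for n in("scene","top"):
    im=vision.grab_frame(n);cv2.imwrite(f'pics/{n}0.png',im[...,::-1])
    c=vision.camera_info(n);print(n,{k:np.round(v,3).tolist() if not isinstance(v,str) else v for k,v in c.items()})
    for t in("bin","opening","flap","coaster","mug","stapler","stand"):
        print(t,[(round(d['p'],2),np.round(d['at']).tolist()) for d in vision.landmark_of(t,n)][:4])
E
```

```text
{'t': 0.0, 'joint_positions': [-1.494, 0.313, 1.498, 0.0, 1.331, -0.223], 'joint_velocities': [-0.001, -0.0, 0.002, 0.001, 0.001, 0.001], 'tau': [0.002, -41.226, -25.974, -0.0, 0.004, -0.0], 'eef_pos': [155.012, -501.309, 230.703], 'tcp_rot': [-0.001, 0.989, 0.149, 0.0], 'wrist_force': [1.715, -0.39, 0.158], 'moment': [0.036, -0.06, 0.011], 'gripper_force': 0.0, 'width': 85.426} 18.700000000000003
scene {'fx': 428.113, 'fy': 428.113, 'cx': 318.782, 'cy': 206.845, 'xyz': [1021.246, -596.012, 769.307], 'rotation': [0.864, 0.404, 0.119, 0.275]}
bin [(0.83, [497.0, 151.0, 0.0])]
opening [(0.64, [500.0, 149.0, 148.0])]
flap [(0.8, [494.0, 148.0, 134.0]), (0.71, [656.0, 209.0, -2.0])]
coaster [(0.96, [687.0, -200.0, -1.0]), (0.95, [574.0, -306.0, -4.0]), (0.87, [549.0, -172.0, -0.0])]
mug [(0.78, [704.0, -28.0, -3.0])]
stapler [(0.71, [456.0, 5.0, -2.0]), (0.67, [706.0, -26.0, -2.0])]
stand [(0.6, [464.0, 366.0, 0.0])]
top {'fx': 433.506, 'fy': 433.506, 'cx': 315.213, 'cy': 195.423, 'xyz': [466.846, 39.909, 1235.974], 'rotation': [-0.7, -0.025, 0.028, 0.713]}
bin [(0.74, [497.0, 145.0, 2.0])]
opening [(0.56, [501.0, 142.0, 148.0]), (0.22, [455.0, 8.0, 2.0])]
flap [(0.69, [659.0, 212.0, 2.0])]
coaster [(0.92, [554.0, -171.0, 2.0]), (0.87, [686.0, -202.0, 2.0])]
mug [(0.8, [707.0, -29.0, 2.0])]
stapler [(0.98, [454.0, 11.0, 0.0])]
stand [(0.64, [470.0, 369.0, -1.0])]
```

View pics/scene0.png

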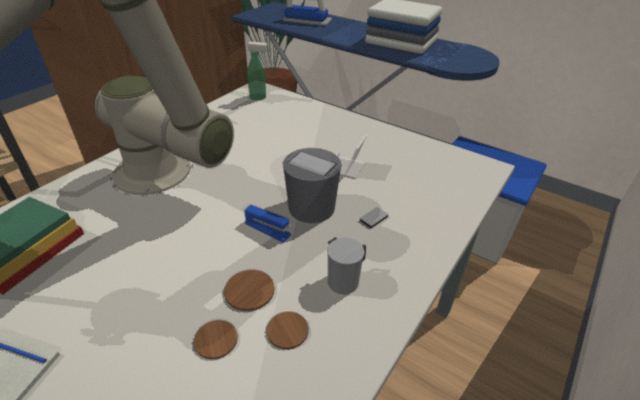

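View pics/top0.png

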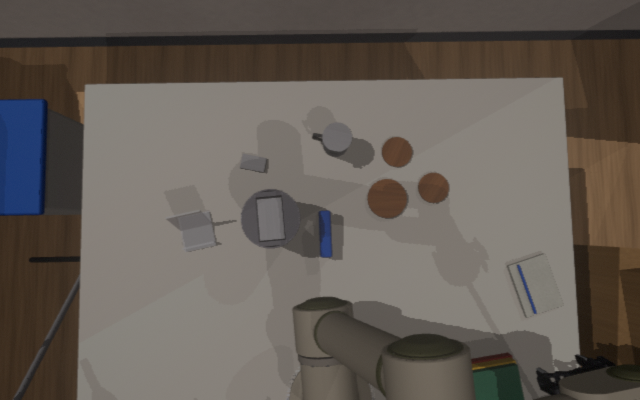

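The scene picture shows coasters at (249,290), (215,339) and (287,330), the bin with its flap at (312,163), a small loose flap look-alike at (374,217), the mug at (345,265), the stapler at (267,222) and the stand at (355,160).
In the top picture the coasters are at (388,199), about 41 px ≈ 116 mm across, and at (397,152) and (433,188), both about 88 mm.
- **Flap candidates (top):** (271,218) in the bin, and the smaller one at (254,162). I choose the one in the bin.
- **Coaster candidates (top):** I choose the largest, (388,199).

Next I measure both and check the choice in one close crop.

```bash
cat > h.py <<'E'
from station import env, vision
import cv2,numpy as np
from scipy.spatial.transform import Rotation as R
def cam(n):
    c=vision.camera_info(n); q=np.array(c['rotation'],float)
    Rm=q if q.shape==(3,3) else R.from_quat(q,scalar_first=True).as_matrix()
    return c,Rm,np.array(c['xyz'],float)
def plane(n,px,z):
    c,Rm,o=cam(n); px=np.atleast_2d(px).astype(float)
    d=np.c_[(px[:,0]-c['cx'])/c['fx'],-(px[:,1]-c['cy'])/c['fy'],-np.ones(len(px))]@Rm.T
    return o+d*((z-o[2])/d[:,2])[:,None]
def pix(n,P):
    c,Rm,o=cam(n); p=(np.atleast_2d(P)-o)@Rm
    return np.c_[c['cx']-c['fx']*p[:,0]/p[:,2],c['cy']+c['fy']*p[:,1]/p[:,2]]
E
python3 - <<'E'
from h import *
for n in("top","scene"):
    im=cv2.imread(f'pics/{n}0.png')
    hsv=cv2.cvtColor(im,cv2.COLOR_BGR2HSV)
    m=((hsv[...,1]>90)&(hsv[...,0]<20)).astype(np.uint8)
    for c in cv2.findContours(m,cv2.RETR_EXTERNAL,cv2.CHAIN_APPROX_NONE)[0]:
        if 300<cv2.contourArea(c)<4000:
            P=plane(n,c[:,0,:]+0.0,10)[:,:2].astype(np.float32)
            e=cv2.fitEllipse(P); 
            if 60<e[1][0]<140 and e[1][1]<1.3*e[1][0]: print(n,np.round(e[0],1),np.round(e[1],1),c[:,0].mean(0))
im=cv2.imread('pics/top0.png')
cr=cv2.resize(im[170:260,235:340],None,fx=6,fy=6,interpolation=cv2.INTER_CUBIC)
cv2.imwrite('pics/crop.png',cr)
E
```

```text
top [ 549.6 -168.7] [106.8 106.9] [386.73831776 198.1682243 ]
top [ 578.2 -301.3] [81.3 81.6] [433.01219512 187.36585366]
top [ 682.5 -200.7] [81.2 82.2] [396.64197531 151.64197531]
scene [ 582.9 -309.2] [83.  84.5] [215.05357143 339.05357143]
scene [ 686.9 -208.8] [82.4 84.7] [287.02727273 329.7       ]
scene [ 553.8 -176.3] [107.1 110.5] [248.97619048 289.94444444]
```

View pics/crop.png

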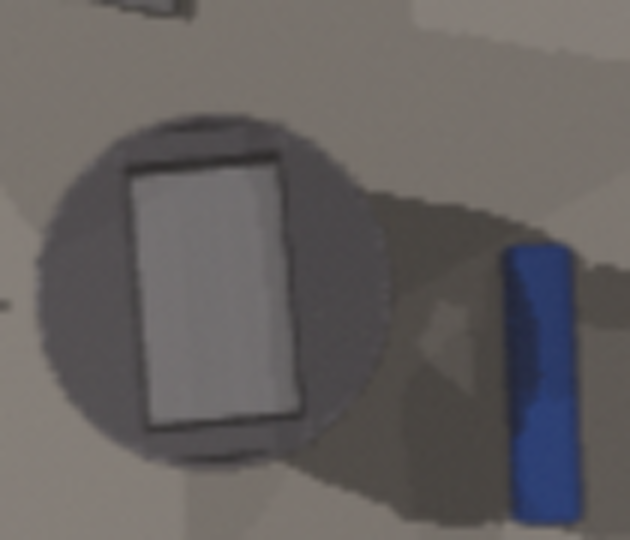

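The crop shows the flap in the bin with corners near (133,172), (280,165), (298,412) and (150,426) in crop pixels. The stapler is to its right, and the smaller flap is cut off at the top left.

```bash
python3 - <<'E'
from h import *
q=np.array([(133,172),(280,165),(298,412),(150,426)])/6+[234.6,169.6]
P=plane('top',q,150);print(P.round(1),P.mean(0).round(1))
r=np.linalg.norm(P-np.roll(P,-1,0),axis=1);print(r)
d=P[0]+P[1]-P[2]-P[3];print('axis deg',np.degrees(np.arctan2(d[1],d[0])))
# bin rim ellipse by crop extents
c=np.array([((37+390)/2,(113+467)/2)])/6+[234.6,169.6];print('rim centre',plane('top',c,150))
im=cv2.imread('pics/scene0.png');hsv=cv2.cvtColor(im,cv2.COLOR_BGR2GRAY)
cv2.imwrite('pics/crop2.png',cv2.resize(im[140:235,270:390],None,fx=6,fy=6,interpolation=cv2.INTER_CUBIC))
c=vision.camera_info('wrist');print({k:np.round(v,3).tolist() for k,v in c.items()})
s=env.sense();T=R.from_quat(s['tcp_rot'],scalar_first=True);print(s['t'],T.as_matrix().round(3),s['eef_pos'])
# stapler dims etc.
print(plane('top',np.array([(505,245),(570,245),(580,520),(515,522)])/6+[234.6,169.6],60).round())
E
```

```text
[[545.2 181.5 150. ]
 [547.  120.  150. ]
 [444.  113.7 150. ]
 [439.3 175.2 150. ]] [493.9 147.6 150. ]
[ 61.5314506  103.21172874  61.68110321 106.03749962]
axis deg 3.453755091628505
rim centre [[495.27299763 148.29104402 150.        ]]
{'fx': 281.426, 'fy': 281.426, 'cx': 320.49, 'cy': 200.552, 'mount': [[-0.0, 0.965, 0.264, 66.219], [1.0, -0.0, 0.001, 0.371], [0.001, 0.264, -0.965, -142.298], [0.0, 0.0, 0.0, 1.0]]}
0.8 [[ 0.955  0.295  0.   ]
 [ 0.295 -0.955  0.   ]
 [ 0.    -0.    -1.   ]] [ 155.0521458  -501.59038028  231.27829633]
[[516.  25.  60.]
 [515.  -4.  60.]
 [392.  -6.  60.]
 [391.  23.  60.]]
```

View pics/crop2.png

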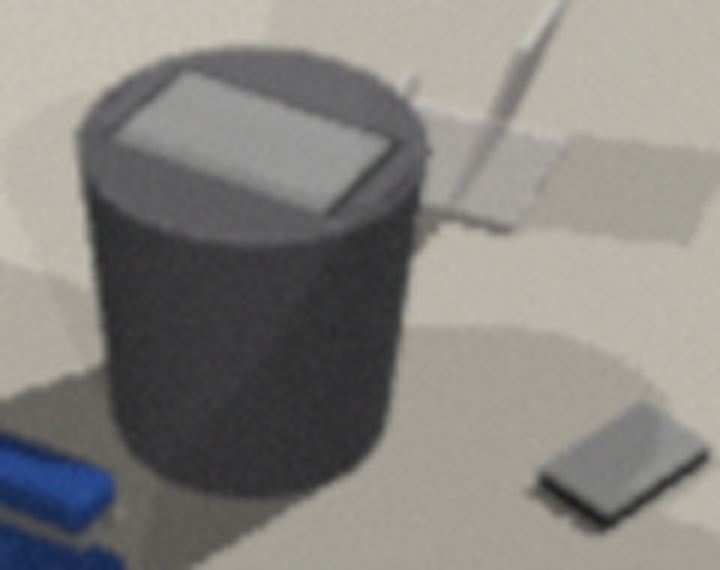

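The scene crop confirms that the flap in the bin is the larger one and that the loose one at crop (625,465) is smaller. The bin centre is about (495,148), with its axis near 3.5°. I go first over the coaster for a wrist view, closing the fingers on the way.

step_arm --rows '[{"delta_pos": [50.3, -19, 0], "dr": [0, 0, 13.7], "jaw": 0}, {"delta_pos": [50.3, -19, 0], "dr": [0, 0, 13.7], "jaw": 0}, {"delta_pos": [50.3, -19, 0], "dr": [0, 0, 13.7], "jaw": 0}, {"delta_pos": [50.3, -19, 0], "dr": [0, 0, 13.7], "jaw": 0}, {"delta_pos": [50.3, -19, 0], "dr": [0, 0, 13.7], "jaw": 0}, {"delta_pos": [50.3, -19, 0], "dr": [0, 0, 13.7], "jaw": 0}, {"delta_pos": [50.3, -19, 0], "dr": [0, 0, 13.7], "jaw": 0}, {"delta_pos": [50.3, -19, 0], "dr": [0, 0, 13.7], "jaw": 0}, {"delta_pos": [50.3, -19, 0], "dr": [0, 0, 13.7], "jaw": 0}, {"delta_pos": [50.3, -19, 0], "dr": [0, 0, 13.7], "jaw": 0}, {"delta_pos": [50.3, -19, 0], "dr": [0, 0, 13.7], "jaw": 0}, {"delta_pos": [50.3, -19, 0], "dr": [0, 0, 13.7], "jaw": 0}]'

```text
t: 2.3
eef_pos: [578.9, -172.4, 231.5]
tcp_rot: [0.0, 1.0, 0.03, 0.0]
wrist_force: [0.6, 0.4, -0.1]
width: 0.1
gripper_force: 0.0
```

```bash
cat >> h.py <<'E'
def cam(n):
    c=vision.camera_info(n)
    if n!='wrist': return c,R.from_quat(c['rotation'],scalar_first=True).as_matrix(),np.array(c['xyz'],float)
    s=env.sense(); Rt=R.from_quat(s['tcp_rot'],scalar_first=True).as_matrix(); M=np.array(c['mount'])
    return c,Rt@M[:3,:3],Rt@M[:3,3]+s['eef_pos']
def coasters(n,im):
    hsv=cv2.cvtColor(im,cv2.COLOR_RGB2HSV)
    m=((hsv[...,1]>90)&(hsv[...,0]<20)).astype(np.uint8)
    for c in cv2.findContours(m,cv2.RETR_EXTERNAL,cv2.CHAIN_APPROX_NONE)[0]:
        if cv2.contourArea(c)>300:
            P=plane(n,c[:,0,:]+0.0,10)[:,:2].astype(np.float32)
            e=cv2.fitEllipse(P); print(n,np.round(e[0],1),np.round(e[1],1),c[:,0].min(0),c[:,0].max(0))
E
python3 - <<'E'
from h import *
im=vision.grab_frame('wrist');cv2.imwrite('pics/w1.png',im[...,::-1]);coasters('wrist',im)
print([(round(d['p'],2),np.round(d['at'],1).tolist()) for d in vision.landmark_of('coaster','wrist')])
s=env.sense();print(s['t'],s['joint_positions'],s['eef_pos'])
E
```

```text
wrist [ 266.8 -697.1] [ 32.  125.8] [616 344] [639 399]
wrist [ 551.3 -171.5] [109.  109.9] [277 155] [359 234]
wrist [ 579.9 -303.4] [84.6 86.7] [387 148] [453 212]
wrist [ 683.7 -203.6] [84.8 85. ] [316  54] [386 129]
[(0.76, [554.6, -176.3, 0.9]), (0.71, [686.4, -208.2, 1.5]), (0.69, [578.0, -305.7, 4.6])]
2.4 [-4.82907255e-01  4.89839923e-01  1.24068540e+00 -7.20115839e-05
  1.41078977e+00  1.02851136e+00] [ 579.01187322 -172.28700117  231.56277792]
```

View pics/w1.png

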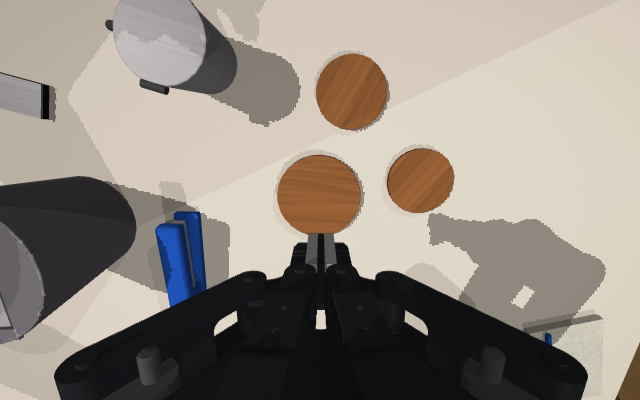

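The wrist picture shows the 112 mm coaster at (320,195) and the two smaller ones at (352,92) and (420,181). All three views agree on a centre of about (551,-172). Next I look at the bin.

step_arm --rows '[{"delta_pos": [-12.9, -33, -1.8], "dr": [0, 0, 0], "jaw": 0}, {"delta_pos": [-12.9, -33, -1.8], "dr": [0, 0, 0], "jaw": 0}, {"delta_pos": [-12.9, -33, -1.8], "dr": [0, 0, 0], "jaw": 0}, {"delta_pos": [-12.9, -33, -1.8], "dr": [0, 0, 0], "jaw": 0}, {"delta_pos": [-12.9, -33, -1.8], "dr": [0, 0, 0], "jaw": 0}, {"delta_pos": [-12.9, -33, -1.8], "dr": [0, 0, 0], "jaw": 0}, {"delta_pos": [-12.9, -33, -1.8], "dr": [0, 0, 0], "jaw": 0}, {"delta_pos": [-12.9, -33, -1.8], "dr": [0, 0, 0], "jaw": 0}, {"delta_pos": [-12.9, -33, -1.8], "dr": [0, 0, 0], "jaw": 0}]'

```text
t: 3.52
eef_pos: [431.1, 149.0, 249.2]
tcp_rot: [0.0, 1.0, 0.029, -0.0]
wrist_force: [0.1, -0.5, -0.2]
width: -0.1
gripper_force: 0.0
```

```bash
python3 - <<'E'
from h import *
im=vision.grab_frame('wrist');cv2.imwrite('pics/w2.png',im[...,::-1])
print([(round(d['p'],2),np.round(d['at'],1).tolist()) for t in('opening','flap') for d in vision.landmark_of(t,'wrist')])
s=env.sense();print(s['t'],s['joint_positions'],s['eef_pos'],s['tcp_rot'])
print(pix('wrist',[[545,181,150],[547,120,150],[444,114,150],[439,175,150]]))
E
```

```text
[(0.59, [493.8, 145.3, 138.0])]
3.675 [ 7.58294576e-02  1.46032650e-01  1.66128563e+00 -1.78887586e-05
  1.33451558e+00  1.58730507e+00] [431.02138023 149.37762642 249.17090905] [ 1.42524478e-05  9.99560094e-01  2.96581043e-02 -1.20072076e-04]
[[288.40735692  58.00910551]
 [366.42492312  60.25429243]
 [361.24914391 188.8556611 ]
 [291.72207072 190.3745668 ]]
```

View pics/w2.png

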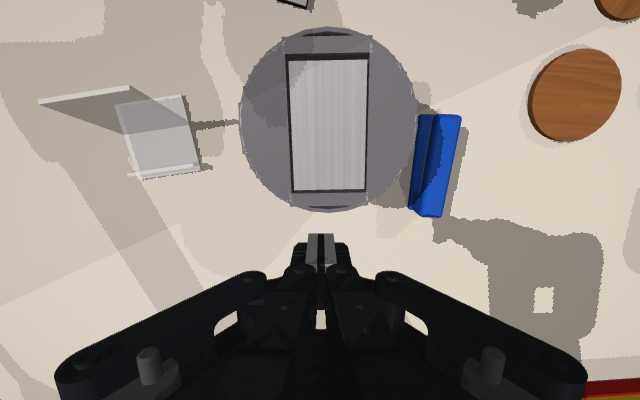

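The wrist picture shows the flap with corners (288,60), (368,59), (365,190) and (292,190), and the rim ellipse spanning x 240–416, y 27–212.

```bash
python3 - <<'E'
from h import *
P=plane('wrist',[(288.5,59.5),(368.5,58.5),(365.3,190),(292.2,190)],150);print(P.round(1),P.mean(0).round(1),np.linalg.norm(P-np.roll(P,-1,0),axis=1).round(1))
d=P[0]+P[1]-P[2]-P[3];print('axis deg',np.degrees(np.arctan2(d[1],d[0])))
from cv2 import cvtColor
im=cv2.imread('pics/w2.png');g=cv2.cvtColor(im,cv2.COLOR_BGR2GRAY)
m=cv2.inRange(g[40:205,275:385],120,255)
c=max(cv2.findContours(m,cv2.RETR_EXTERNAL,cv2.CHAIN_APPROX_NONE)[0],key=cv2.contourArea)[:,0]+[275,40]
Q=plane('wrist',c,150)[:,:2].astype(np.float32);print(cv2.minAreaRect(Q))
E
```

```text
[[543.9 180.9 150. ]
 [548.3 118.5 150. ]
 [443.2 110.3 150. ]
 [439.4 174.6 150. ]] [493.7 146.1 150. ] [ 62.5 105.5  64.4 104.8]
axis deg 3.9482021787106643
((493.8294372558594, 146.50155639648438), (103.62433624267578, 61.690067291259766), 4.432769298553467)
```

step_arm --rows '[{"delta_pos": [2.7, 0.7, 4], "dr": [0, 0, -0.6], "jaw": 0}, {"delta_pos": [2.7, 0.7, 8], "dr": [0, 0, -0.6], "jaw": 0}, {"delta_pos": [2.7, 0.7, 9.7], "dr": [0, 0, -0.6], "jaw": 0}, {"delta_pos": [2.7, 0.7, 9.7], "dr": [0, 0, -0.6], "jaw": 0}, {"delta_pos": [2.7, 0.7, 9.7], "dr": [0, 0, -0.6], "jaw": 0}]'

```text
t: 4.3
eef_pos: [458.6, 144.6, 153.2]
tcp_rot: [-0.0, 0.999, 0.035, 0.001]
wrist_force: [0.7, 0.5, -0.2]
width: 0.2
gripper_force: 0.0
```

step_arm --rows '[{"delta_pos": [0, 0, 0.1], "jaw": 0}, {"delta_pos": [0, 0, 0.2], "jaw": 0}, {"delta_pos": [0, 0, 0.2], "jaw": 0}]'

```text
validation failed for argument at $.ro...
```

Rows need "dr" as well.

step_arm --rows '[{"delta_pos": [0, 0, 0.1], "dr": [0, 0, 0], "jaw": 0}, {"delta_pos": [0, 0, 0.25], "dr": [0, 0, 0], "jaw": 0}, {"delta_pos": [0, 0, 0.25], "dr": [0, 0, 0], "jaw": 0}]'

```text
t: 4.68
eef_pos: [458.1, 144.7, 149.9]
tcp_rot: [0.0, 0.999, 0.036, 0.0]
wrist_force: [0.8, 0.2, -0.3]
width: -0.3
gripper_force: 0.0
```

step_arm --rows '[{"delta_pos": [0, 0, 0.05], "dr": [0, 0, 0], "jaw": 0}, {"delta_pos": [0, 0, 0.1], "dr": [0, 0, 0], "jaw": 0}, {"delta_pos": [0, 0, 0.1], "dr": [0, 0, 0], "jaw": 0}]'

```text
t: 5.05
eef_pos: [458.1, 144.7, 148.7]
tcp_rot: [-0.0, 0.999, 0.036, -0.0]
wrist_force: [-1.0, 0.4, 1.2]
width: 0.2
gripper_force: 0.0
```

step_arm --rows '[{"delta_pos": [0, 0, 0.05], "dr": [0, 0, 0], "jaw": 0}, {"delta_pos": [0, 0, 0.05], "dr": [0, 0, 0], "jaw": 0}]'

```text
t: 5.3
eef_pos: [458.1, 144.7, 148.3]
tcp_rot: [-0.0, 0.999, 0.036, -0.0]
wrist_force: [-0.2, 0.1, 0.1]
width: -0.0
gripper_force: 0.0
```

step_arm --rows '[{"delta_pos": [0, 0, 0.05], "dr": [0, 0, 0], "jaw": 0}, {"delta_pos": [0, 0, 0.05], "dr": [0, 0, 0], "jaw": 0}]'

```text
t: 5.55
eef_pos: [458.0, 144.7, 147.8]
tcp_rot: [0.0, 0.999, 0.036, -0.0]
wrist_force: [-0.5, 0.3, -0.3]
width: -0.4
gripper_force: 0.0
```

```bash
python3 - <<'E'
from h import *
for _ in range(4):
    vision.grab_frame('wrist');print(env.sense()['wrist_force'].round(2) if hasattr(env.sense()['wrist_force'],'round') else env.sense()['wrist_force'])
E
```

```text
[ 0.12 -0.12  0.36]
[-0.05 -0.04  0.44]
[ 0.47 -0.03 -0.16]
[ 0.14  0.33 -0.42]
```

step_arm --rows '[{"delta_pos": [0, 0, 0.05], "dr": [0, 0, 0], "jaw": 0}, {"delta_pos": [0, 0, 0.1], "dr": [0, 0, 0], "jaw": 0}, {"delta_pos": [0, 0, 0.1], "dr": [0, 0, 0], "jaw": 0}]'

```text
t: 6.12
eef_pos: [458.1, 144.7, 146.8]
tcp_rot: [0.0, 0.999, 0.036, -0.0]
wrist_force: [0.7, -0.6, 0.1]
width: 0.2
gripper_force: 0.0
```

step_arm --rows '[{"delta_pos": [0, 0, 0.05], "dr": [0, 0, 0], "jaw": 0}, {"delta_pos": [0, 0, 0.1], "dr": [0, 0, 0], "jaw": 0}, {"delta_pos": [0, 0, 0.1], "dr": [0, 0, 0], "jaw": 0}]'

```text
t: 6.5
eef_pos: [458.1, 144.7, 145.8]
tcp_rot: [-0.0, 0.999, 0.036, -0.0]
wrist_force: [0.5, 0.3, 0.5]
width: 0.0
gripper_force: 0.0
```

No force 4 mm down, so the -x end is the free one. I sink it further.

step_arm --rows '[{"delta_pos": [0, 0, 0.2], "dr": [0, 0, 0], "jaw": 0}, {"delta_pos": [0, 0, 0.4], "dr": [0, 0, 0], "jaw": 0}, {"delta_pos": [0, 0, 0.6], "dr": [0, 0, 0], "jaw": 0}, {"delta_pos": [0, 0, 0.8], "dr": [0, 0, 0], "jaw": 0}, {"delta_pos": [0, 0, 0.95], "dr": [0, 0, 0], "jaw": 0}, {"delta_pos": [0, 0, 1.1], "dr": [0, 0, 0], "jaw": 0}, {"delta_pos": [0, 0, 1.25], "dr": [0, 0, 0], "jaw": 0}, {"delta_pos": [0, 0, 1.25], "dr": [0, 0, 0], "jaw": 0}]'

```text
t: 7.5
eef_pos: [458.4, 144.7, 134.8]
tcp_rot: [0.0, 0.999, 0.036, 0.001]
wrist_force: [-6.7, -0.7, 14.3]
width: -0.1
gripper_force: 7.8
```

```bash
python3 - <<'E'
from h import *
im=vision.grab_frame('wrist');cv2.imwrite('pics/w3.png',im[...,::-1]);print(env.sense()['wrist_force'])
E
```

```text
[-5.92870373 -1.92324718 15.79857159]
```

View pics/w3.png

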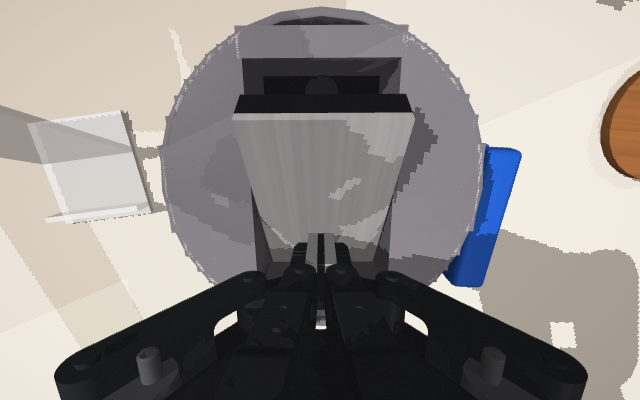

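The picture shows the flap tipped: its raised steel edge runs (233,113)–(415,113), with the black end face above it at row 97. I retreat upward and measure the edge.

step_arm --rows '[{"delta_pos": [0, 0, -2], "dr": [0, 0, 0], "jaw": 0}, {"delta_pos": [0, 0, -6], "dr": [0, 0, 0], "jaw": 0}, {"delta_pos": [0, 0, -11], "dr": [0, 0, 0], "jaw": 8}, {"delta_pos": [0, 0, -11], "dr": [0, 0, 0], "jaw": 8}, {"delta_pos": [0, 0, -11], "dr": [0, 0, 0], "jaw": 8}]'

```text
t: 8.18
eef_pos: [457.8, 144.7, 242.6]
tcp_rot: [-0.0, 0.999, 0.036, -0.0]
wrist_force: [0.5, -0.1, -0.6]
width: 54.6
gripper_force: 0.0
```

```bash
python3 - <<'E'
from h import *
im=vision.grab_frame('wrist');cv2.imwrite('pics/w4.png',im[...,::-1]);s=env.sense();print(s['t'],s['eef_pos'],s['width'],s['wrist_force'])
def P(l,z): # flap-frame offsets along/lateral from centre
    u=np.array([.9976,.07]);v=np.array([-.07,.9976]);return [*(np.array([494,146.7])+l*u+z[0]*v),z[1]]
pts=[P(31,(31,178.6)),P(31,(-31,178.6)),P(41,(31,166)),P(41,(-31,166))]
px=pix('wrist',pts);print(px.round(1))
for p in px: cv2.circle(im,tuple(int(round(a)) for a in p),2,(255,0,0),1)
cv2.imwrite('pics/w4m.png',cv2.resize(im[0:230,200:440],None,fx=2.5,fy=2.5)[...,::-1])
E
```

```text
8.225 [457.61618371 144.68213893 242.17703643] 61.78043483926519 [ 0.49533481 -0.58578553 -0.10061318]
[[276.9 121.6]
 [365.  121.7]
 [279.  107.6]
 [363.  107.7]]
```

View pics/w4m.png

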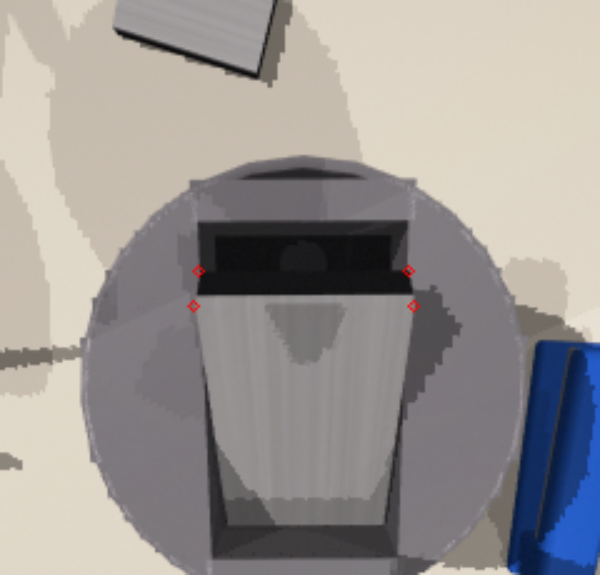

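Relative to the predicted marks, the raised edge (crop (200–413, 295)) lies about 2 mm further in +x and 1 mm toward -y. I move to a pre-grasp tilted 38°, normal to the flap.

step_arm --rows '[{"delta_pos": [0.8, 0.05, 1], "dr": [0, 9.5, 0], "jaw": 8.2}, {"delta_pos": [1.6, 0.1, 2], "dr": [0, 19, 0], "jaw": 8.2}, {"delta_pos": [2.5, 0.12, 3], "dr": [0, 28.5, 0], "jaw": 8.2}, {"delta_pos": [3.34, 0.12, 3.8], "dr": [0, 38, 0], "jaw": 8.2}, {"delta_pos": [3.34, 0.12, 3.8], "dr": [0, 38, 0], "jaw": 8.2}, {"delta_pos": [3.34, 0.12, 3.8], "dr": [0, 38, 0], "jaw": 8.2}]'

```text
t: 8.98
eef_pos: [491.9, 145.9, 205.6]
tcp_rot: [-0.012, 0.945, 0.034, 0.324]
wrist_force: [0.0, -0.4, 0.8]
width: 82.1
gripper_force: 0.0
```

```bash
python3 - <<'E'
from h import *
im=vision.grab_frame('wrist');s=env.sense();T=R.from_quat(s['tcp_rot'],scalar_first=True)
print(s['t'],s['eef_pos'],s['width'],T.as_matrix().round(3))
print('delta tool cm',T.inv().apply(np.array([528,148.1,156.8])-s['eef_pos'])/10)
u=np.array([.9976,.07,0]);v=np.array([-.07,.9976,0])
c=np.array([494,145.7,0])
pts=[c+u*33+v*31+[0,0,177.5],c+u*33-v*31+[0,0,177.5],c+u*43+v*31+[0,0,165],c+u*43-v*31+[0,0,165]]
for p in pix('wrist',pts): cv2.circle(im,tuple(int(round(a)) for a in p),2,(255,0,0),1)
cv2.imwrite('pics/w5.png',im[...,::-1])
E
```

```text
9.025 [492.16831908 145.88780153 205.93865794] 81.83304924405454 [[ 0.787  0.071  0.613]
 [ 0.056 -0.997  0.044]
 [ 0.614 -0.    -0.789]]
delta tool cm [-0.18684241  0.03417475  6.08260066]
```

View pics/w5.png

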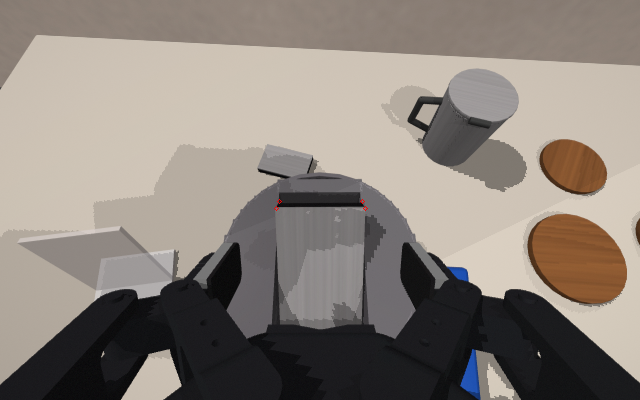

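The marks sit on the raised edge and the flap is centred between the fingers. I advance along the tool axis.

step_arm --rows '[{"delta_pos": [-0.19, 0, 2.5], "dr": [0, 0, 0], "jaw": 8.2}, {"delta_pos": [-0.19, 0, 4.5], "dr": [0, 0, 0], "jaw": 8.2}, {"delta_pos": [-0.19, 0, 5.5], "dr": [0, 0, 0], "jaw": 8.2}, {"delta_pos": [-0.19, 0, 6], "dr": [0, 0, 0], "jaw": 8.2}, {"delta_pos": [-0.19, 0, 6], "dr": [0, 0, 0], "jaw": 8.2}]'

```text
t: 9.65
eef_pos: [526.9, 148.4, 157.1]
tcp_rot: [-0.012, 0.945, 0.034, 0.325]
wrist_force: [-0.1, 0.4, 0.2]
width: 81.9
gripper_force: 0.0
```

step_arm --rows '[{"delta_pos": [0, 0, 0], "dr": [0, 0, 0], "jaw": 7}, {"delta_pos": [0, 0, 0], "dr": [0, 0, 0], "jaw": 6.4}, {"delta_pos": [0, 0, 0], "dr": [0, 0, 0], "jaw": 5.5}, {"delta_pos": [0, 0, 0], "dr": [0, 0, 0], "jaw": 5.5}, {"delta_pos": [0, 0, 0], "dr": [0, 0, 0], "jaw": 5.5}]' --squeeze 60

```text
t: 10.28
eef_pos: [526.8, 148.4, 157.1]
tcp_rot: [-0.012, 0.945, 0.034, 0.326]
wrist_force: [-4.0, -0.5, 4.7]
width: 60.5
gripper_force: 67.6
```

step_arm --rows '[{"delta_pos": [0.61, 0, -0.79], "dr": [0, 0, 0], "jaw": 5.5}, {"delta_pos": [1.84, 0, -2.37], "dr": [0, 0, 0], "jaw": 5.5}, {"delta_pos": [3.68, 0, -4.73], "dr": [0, 0, 0], "jaw": 5.5}, {"delta_pos": [5.53, 0, -7.1], "dr": [0, 0, 0], "jaw": 5.5}, {"delta_pos": [6.75, 0, -8.68], "dr": [0, 0, 0], "jaw": 5.5}, {"delta_pos": [6.75, 0, -8.68], "dr": [0, 0, 0], "jaw": 5.5}, {"delta_pos": [6.75, 0, -8.68], "dr": [0, 0, 0], "jaw": 5.5}]'

```text
t: 11.15
eef_pos: [526.1, 148.3, 265.6]
tcp_rot: [-0.012, 0.945, 0.034, 0.324]
wrist_force: [-0.3, 0.4, -2.0]
width: 60.5
gripper_force: 66.8
```

```bash
python3 - <<'E'
from h import *
for n in('scene','wrist'):
    im=vision.grab_frame(n);cv2.imwrite(f'pics/{n}6.png',im[...,::-1])
    print([(round(d['p'],2),np.round(d['at'],1).tolist()) for d in vision.landmark_of('flap',n)])
s=env.sense();T=R.from_quat(s['tcp_rot'],scalar_first=True)
print(s['t'],s['eef_pos'],s['width'],s['gripper_force'],s['wrist_force'],s['joint_positions'],T.as_matrix().round(3))
a=cv2.imread('pics/scene6.png');b=cv2.imread('pics/wrist6.png')
a=cv2.resize(a[60:260,200:440],(480,400));b=b[:,160:480]
cv2.imwrite('pics/both6.png',np.hstack([a,b]))
E
```

```text
[(0.76, [657.5, 209.3, -2.5]), (0.61, [493.5, 144.2, 245.0])]
[(0.85, [662.1, 204.7, 0.8]), (0.81, [492.1, 146.2, 244.7])]
11.35 [526.37626425 148.3557189  265.92984459] 60.21308106069007 66.84002637863159 [ 0.35619189 -0.49694391 -1.28862569] [0.0559473  0.03821319 1.8814724  0.01761376 0.56029301 1.54396517] [[ 0.787  0.071  0.613]
 [ 0.056 -0.997  0.044]
 [ 0.614 -0.    -0.789]]
```

View pics/both6.png

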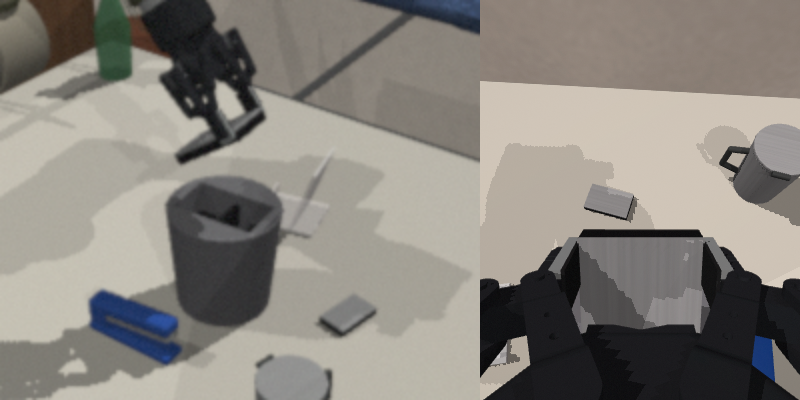

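The picture shows the flap held by its end and clear of the bin, level with the tool and steel side visible. In the wrist half, the far edge runs (262–382, 235) with the black end face just above it. I check its pose in the hand numerically.

```bash
python3 - <<'E'
from h import *
g=cv2.cvtColor(cv2.imread('pics/wrist6.png'),cv2.COLOR_BGR2GRAY)
print('col',[(r,int(g[r,310:330].mean())) for r in range(222,246)])
for r in (240,250,270,290,310): print(r,g[r,236:272].tolist(),g[r,372:404].tolist())
c=vision.camera_info('wrist');M=np.linalg.inv(np.array(c['mount']))
def pj(p):
    q=M[:3,:3]@p+M[:3,3];return np.array([c['cx']-c['fx']*q[0]/q[2],c['cy']+c['fy']*q[1]/q[2]]).round(1)
for phi in(-8,-4,0,4,8):
  a=np.radians(phi);ex=np.array([np.cos(a),0,-np.sin(a)]);ez=np.array([np.sin(a),0,np.cos(a)])
  o=np.array([1,0,-9.]) # flap mid-thickness point under pad centre
  print(phi,'top',pj(o+11*ex-8*ez+[0,31,0]),pj(o+11*ex-8*ez-[0,31,0]),'bot',pj(o+11*ex+8*ez),'topnear',pj(o-35*ex-8*ez+[0,31,0]),pj(o-35*ex-8*ez-[0,31,0]))
E
```

```text
col [(222, 170), (223, 174), (224, 174), (225, 174), (226, 174), (227, 174), (228, 174), (229, 100), (230, 26), (231, 15), (232, 14), (233, 14), (234, 15), (235, 14), (236, 14), (237, 89), (238, 116), (239, 117), (240, 117), (241, 116), (242, 116), (243, 116), (244, 116), (245, 116)]
240 [174, 175, 174, 173, 174, 174, 175, 174, 174, 174, 160, 120, 118, 119, 119, 119, 118, 119, 118, 119, 117, 115, 116, 117, 116, 117, 116, 119, 118, 118, 119, 119, 121, 121, 123, 121] [137, 138, 118, 117, 115, 115, 116, 136, 138, 137, 136, 116, 116, 119, 120, 120, 120, 119, 119, 119, 119, 120, 122, 161, 198, 197, 198, 198, 198, 198, 198, 197]
250 [29, 27, 27, 28, 72, 118, 119, 118, 118, 118, 118, 118, 118, 118, 118, 50, 22, 23, 19, 10, 14, 11, 12, 78, 78, 79, 82, 118, 118, 118, 118, 119, 121, 122, 122, 121] [119, 118, 117, 116, 116, 114, 116, 116, 117, 115, 115, 18, 18, 17, 18, 25, 23, 23, 74, 118, 117, 118, 118, 118, 118, 118, 119, 119, 119, 72, 27, 29]
270 [115, 116, 114, 114, 70, 24, 25, 25, 19, 13, 13, 14, 13, 11, 13, 12, 9, 8, 13, 13, 13, 10, 12, 14, 79, 79, 79, 79, 80, 80, 79, 79, 79, 81, 83, 83] 
[... 464 characters left out ...]
 28, 28, 28, 28, 27, 27, 28, 101, 101, 100, 100, 100, 100, 100, 99, 107, 115, 117, 118, 115, 80, 80, 80, 80, 79, 79, 79] [136, 136, 135, 137, 138, 138, 137, 135, 134, 86, 70, 70, 70, 70, 69, 69, 71, 69, 29, 27, 27, 29, 28, 27, 27, 26, 27, 27, 27, 27, 27, 28]
-8 top [383.6 237. ] [256.  237.1] bot [319.9 229.5] topnear [381.1 325.6] [258.7 325.6]
-4 top [383.9 238.6] [255.7 238.6] bot [319.9 228.9] topnear [380.  323.8] [259.7 323.8]
0 top [384.2 240.3] [255.4 240.3] bot [319.9 228.3] topnear [379.  321.6] [260.8 321.6]
4 top [384.5 242. ] [255.1 242.1] bot [319.9 227.9] topnear [378.1 319.2] [261.8 319.3]
8 top [384.7 243.9] [254.8 243.9] bot [319.9 227.7] topnear [377.1 316.6] [262.7 316.7]
```

The flap sits in the hand tilted about 6° from the tool, with its centre at tool (-40.6, 0, -5.3). Both networks' reports match this. I carry it over the coaster and level it.

step_arm --rows '[{"delta_pos": [0.04, 2, 0.4], "dr": [0, -3, 0], "jaw": 5.5}, {"delta_pos": [0.1, 5.5, 1], "dr": [0, -8, 0], "jaw": 5.5}, {"delta_pos": [0.2, 10, 1.9], "dr": [0, -14, 0], "jaw": 5.5}, {"delta_pos": [0.28, 15, 2.9], "dr": [0, -20, 0], "jaw": 5.5}, {"delta_pos": [0.37, 20, 3.9], "dr": [0, -26, 0], "jaw": 5.5}, {"delta_pos": [0.46, 25, 4.9], "dr": [0, -30, 0], "jaw": 5.5}, {"delta_pos": [0.54, 29.5, 5.7], "dr": [0, -32, 0], "jaw": 5.5}, {"delta_pos": [0.59, 32.1, 6.26], "dr": [0, -32, 0], "jaw": 5.5}, {"delta_pos": [0.59, 32.1, 6.26], "dr": [0, -32, 0], "jaw": 5.5}, {"delta_pos": [0.59, 32.1, 6.26], "dr": [0, -32, 0], "jaw": 5.5}]'

```text
t: 12.6
eef_pos: [592.4, -167.7, 221.3]
tcp_rot: [-0.002, 0.998, 0.036, 0.053]
wrist_force: [-0.3, 0.1, -1.8]
width: 60.2
gripper_force: 66.7
```

```bash
python3 - <<'E'
from h import *
for n in('scene','top','wrist'):
    im=vision.grab_frame(n);cv2.imwrite(f'pics/{n}7.png',im[...,::-1])
    print(n,[(t,round(d['p'],2),np.round(d['at'],1).tolist()) for t in('flap','coaster') for d in vision.landmark_of(t,n)])
s=env.sense();T=R.from_quat(s['tcp_rot'],scalar_first=True)
print(s['t'],s['eef_pos'],s['width'],s['gripper_force'],s['wrist_force'],T.as_matrix().round(3))
g=cv2.cvtColor(im,cv2.COLOR_RGB2GRAY);print('col',[(r,int(g[r,310:330].mean())) for r in range(226,244)])
c=s['eef_pos']+T.apply([-40.6,0,-5.3]);print('flap',c,'ex',T.apply([.9945,0,.1045]))
# tool delta to place 25 mm above and on coaster
for z in (35,13,10): print(z,(T.inv().apply(np.array([551.5,-172,z])-c)/10).round(2))
E
```

```text
scene [('flap', 0.81, [655.3, 210.2, -3.5]), ('coaster', 0.95, [549.3, -173.0, -1.0]), ('coaster', 0.94, [686.5, -205.5, 0.7]), ('coaster', 0.84, [578.2, -307.8, -1.5])]
top [('flap', 0.64, [552.6, -170.6, 223.4]), ('flap', 0.6, [656.8, 209.9, 0.4]), ('coaster', 0.63, [579.1, -301.9, 2.7]), ('coaster', 0.61, [685.7, -202.1, 0.3]), ('coaster', 0.5, [553.9, -168.2, 1.1])]
wrist [('flap', 0.93, [553.3, -170.4, 221.6]), ('flap', 0.88, [658.7, 204.7, 1.9]), ('coaster', 0.85, [686.4, -207.2, 0.7]), ('coaster', 0.74, [579.2, -305.0, 1.7]), ('coaster', 0.64, [551.0, -175.6, -3.2])]
13.05 [ 592.4836007  -168.51569938  221.18324341] 60.15348283187447 66.7246413230896 [-0.12830346  0.38345418 -2.55688885] [[ 0.992  0.071  0.104]
 [ 0.071 -0.997  0.007]
 [ 0.105  0.    -0.995]]
col [(226, 109), (227, 109), (228, 110), (229, 43), (230, 13), (231, 11), (232, 12), (233, 11), (234, 11), (235, 11), (236, 11), (237, 71), (238, 92), (239, 93), (240, 173), (241, 176), (242, 176), (243, 176)]
flap [ 551.65637167 -171.43809024  222.20647416] ex [9.97423205e-01 7.13963275e-02 1.20800689e-04]
35 [-1.98  0.05 18.62]
13 [-2.21  0.05 20.8 ]
10 [-2.24  0.05 21.1 ]
```

Everything agrees within about 2 mm. I descend, slowing near the coaster.

step_arm --rows '[{"delta_pos": [-0.3, 0.05, 3], "dr": [0, 0, 0], "jaw": 5.5}, {"delta_pos": [-0.8, 0.05, 7.5], "dr": [0, 0, 0], "jaw": 5.5}, {"delta_pos": [-1.3, 0.05, 12], "dr": [0, 0, 0], "jaw": 5.5}, {"delta_pos": [-1.75, 0.05, 16], "dr": [0, 0, 0], "jaw": 5.5}, {"delta_pos": [-2.0, 0.05, 18.6], "dr": [0, 0, 0], "jaw": 5.5}, {"delta_pos": [-2.12, 0.05, 19.8], "dr": [0, 0, 0], "jaw": 5.5}, {"delta_pos": [-2.17, 0.05, 20.3], "dr": [0, 0, 0], "jaw": 5.5}, {"delta_pos": [-2.17, 0.05, 20.3], "dr": [0, 0, 0], "jaw": 5.5}, {"delta_pos": [-2.17, 0.05, 20.3], "dr": [0, 0, 0], "jaw": 5.5}]'

```text
t: 14.18
eef_pos: [592.6, -169.5, 17.9]
tcp_rot: [-0.001, 0.998, 0.036, 0.053]
wrist_force: [-0.0, 0.3, -2.0]
width: 60.3
gripper_force: 66.7
```

step_arm --rows '[{"delta_pos": [-0.02, 0, 0.15], "dr": [0, 0, 0], "jaw": 5.5}, {"delta_pos": [-0.03, 0, 0.3], "dr": [0, 0, 0], "jaw": 5.5}, {"delta_pos": [-0.03, 0, 0.3], "dr": [0, 0, 0], "jaw": 5.5}]'

```text
t: 14.55
eef_pos: [592.4, -169.3, 14.2]
tcp_rot: [-0.002, 0.998, 0.036, 0.053]
wrist_force: [0.9, 1.2, 0.6]
width: 60.1
gripper_force: 67.0
```

step_arm --rows '[{"delta_pos": [-0.01, 0, 0.05], "dr": [0, 0, 0], "jaw": 5.5}, {"delta_pos": [-0.01, 0, 0.1], "dr": [0, 0, 0], "jaw": 5.5}, {"delta_pos": [-0.01, 0, 0.1], "dr": [0, 0, 0], "jaw": 5.5}]'

```text
t: 14.92
eef_pos: [592.6, -169.3, 13.3]
tcp_rot: [-0.002, 0.998, 0.036, 0.053]
wrist_force: [1.8, 0.4, 2.9]
width: 60.3
gripper_force: 67.3
```

```bash
python3 - <<'E'
from h import *
for _ in range(3):
    im=vision.grab_frame('wrist');s=env.sense();print(s['wrist_force'].round(2),s['moment'].round(3),s['eef_pos'].round(1))
g=cv2.cvtColor(im,cv2.COLOR_RGB2GRAY);print('col',[(r,int(g[r,310:330].mean())) for r in range(222,244)])
im=vision.grab_frame('scene');cv2.imwrite('pics/scene8.png',im[...,::-1])
for n in('scene','wrist'): print([(round(d['p'],2),np.round(d['at'],1).tolist()) for d in vision.landmark_of('flap',n)])
E
```

```text
[ 2.35 -0.27  3.7 ] [ 0.076 -0.105 -0.031] [ 592.6 -169.4   13.3]
[2.49 0.91 3.28] [ 0.112 -0.066 -0.047] [ 592.5 -169.3   13.3]
[3.17 0.72 3.44] [ 0.087 -0.225  0.005] [ 592.5 -169.3   13.3]
col [(222, 57), (223, 66), (224, 98), (225, 102), (226, 101), (227, 102), (228, 99), (229, 54), (230, 16), (231, 12), (232, 12), (233, 12), (234, 12), (235, 12), (236, 12), (237, 92), (238, 95), (239, 116), (240, 181), (241, 184), (242, 184), (243, 184)]
[(0.9, [657.9, 210.3, -5.4]), (0.74, [551.5, -172.9, 9.0])]
[(0.71, [552.7, -174.9, 15.8])]
```

Contact came a few mm early, so the two ends are not quite level. I loosen the grip so that the flap can pivot and settle, then lower slightly.

step_arm --rows '[{"delta_pos": [0, 0, 0], "dr": [0, 0, 0], "jaw": 5.5}, {"delta_pos": [0, 0, 0], "dr": [0, 0, 0], "jaw": 5.5}, {"delta_pos": [-0.01, 0, 0.1], "dr": [0, 0, 0], "jaw": 5.5}, {"delta_pos": [-0.01, 0, 0.1], "dr": [0, 0, 0], "jaw": 5.5}]' --squeeze 20

```text
t: 15.72
eef_pos: [592.5, -169.4, 12.2]
tcp_rot: [-0.002, 0.998, 0.036, 0.053]
wrist_force: [4.2, 0.8, 6.7]
width: 60.5
gripper_force: 67.6
```

```bash
python3 - <<'E'
from h import *
for _ in range(3):
    im=vision.grab_frame('wrist');s=env.sense();print(s['wrist_force'].round(2),s['moment'].round(3),s['eef_pos'].round(1),s['gripper_force'])
g=cv2.cvtColor(im,cv2.COLOR_RGB2GRAY);print('col',[(r,int(g[r,310:330].mean())) for r in range(222,244)])
# scene view: predicted pixels of near/far top edges for near-end-low vs level
im=cv2.cvtColor(vision.grab_frame('scene'),cv2.COLOR_RGB2GRAY)
u=np.array([.9975,.071,0]);v=np.array([-.071,.9975,0]);c=np.array([551.5,-172,0])
for zn,zf in((10,10),(10,20),(20,10)):
    print(zn,zf,pix('scene',[c-52*u-31*v+[0,0,zn],c+52*u-31*v+[0,0,zf],c-52*u-31*v+[0,0,zn+16],c+52*u-31*v+[0,0,zf+16]]).round(1).tolist())
x0,y0=map(int,pix('scene',[c-40*u-31*v+[0,0,18]])[0]);x1,y1=map(int,pix('scene',[c+0*u-31*v+[0,0,18]])[0]);x2,y2=map(int,pix('scene',[c+30*u-31*v+[0,0,18]])[0])
for x,y in((x0,y0),(x1,y1),(x2,y2)): print(x,y-14,im[y-14:y+18,x].tolist())
E
```

```text
[4.41 0.76 5.27] [-0.    -0.173  0.011] [ 592.5 -169.4   12.2] 67.58569568395615
[4.42 1.66 6.32] [ 0.052 -0.122 -0.055] [ 592.4 -169.4   12.2] 67.58478462696075
[5.35 0.88 5.96] [ 0.056 -0.209 -0.025] [ 592.4 -169.4   12.2] 67.58563220500946
col [(222, 57), (223, 61), (224, 89), (225, 101), (226, 101), (227, 102), (228, 103), (229, 73), (230, 20), (231, 12), (232, 12), (233, 12), (234, 11), (235, 12), (236, 32), (237, 92), (238, 94), (239, 137), (240, 182), (241, 184), (242, 183), (243, 184)]
10 10 [[222.5, 287.0], [260.0, 307.0], [221.6, 282.4], [259.4, 302.4]]
10 20 [[222.5, 287.0], [259.6, 304.2], [221.6, 282.4], [259.1, 299.5]]
20 10 [[222.0, 284.2], [260.0, 307.0], [221.0, 279.5], [259.4, 302.4]]
226 272 [204, 202, 194, 191, 193, 191, 178, 167, 159, 161, 161, 159, 156, 150, 116, 68, 36, 30, 53, 64, 66, 66, 67, 77, 92, 96, 96, 84, 99, 118, 125, 130]
240 280 [30, 29, 38, 28, 20, 32, 25, 28, 27, 25, 31, 23, 30, 28, 27, 32, 38, 55, 67, 70, 65, 64, 65, 64, 68, 66, 64, 67, 63, 68, 103, 123]
251 286 [59, 64, 55, 37, 26, 30, 31, 31, 32, 28, 22, 18, 30, 29, 30, 23, 29, 31, 32, 52, 63, 62, 59, 59, 78, 107, 126, 129, 137, 169, 192, 202]
```

The jaws did not ease off. The scene profile shows shadow under the +x end, so the -x end touches first and the +x end is about 3° high. I rotate it back and lower again.

step_arm --rows '[{"delta_pos": [0, 0, 0], "dr": [0, -1.5, 0], "jaw": 5.5}, {"delta_pos": [0, 0, 0], "dr": [0, -3, 0], "jaw": 5.5}, {"delta_pos": [0, 0, 0], "dr": [0, -3, 0], "jaw": 5.5}, {"delta_pos": [0, 0, 0], "dr": [0, -3, 0], "jaw": 5.5}]'

```text
t: 16.42
eef_pos: [591.7, -169.1, 11.3]
tcp_rot: [-0.001, 0.999, 0.036, 0.026]
wrist_force: [0.1, 0.2, -2.1]
width: 60.2
gripper_force: 66.7
```

step_arm --rows '[{"delta_pos": [0, 0, 0.1], "dr": [0, 0, 0], "jaw": 5.5}, {"delta_pos": [-0.01, 0, 0.15], "dr": [0, 0, 0], "jaw": 5.5}, {"delta_pos": [-0.01, 0, 0.15], "dr": [0, 0, 0], "jaw": 5.5}]'

```text
t: 16.8
eef_pos: [592.1, -169.2, 10.4]
tcp_rot: [-0.001, 0.999, 0.036, 0.026]
wrist_force: [0.1, -0.4, -2.3]
width: 60.7
gripper_force: 66.7
```

step_arm --rows '[{"delta_pos": [0, 0, 0.05], "dr": [0, 0, 0], "jaw": 5.5}, {"delta_pos": [0, 0, 0.1], "dr": [0, 0, 0], "jaw": 5.5}, {"delta_pos": [0, 0, 0.1], "dr": [0, 0, 0], "jaw": 5.5}]'

```text
t: 17.18
eef_pos: [592.3, -169.3, 9.5]
tcp_rot: [-0.001, 0.999, 0.036, 0.026]
wrist_force: [-1.1, -0.3, 0.6]
width: 60.3
gripper_force: 67.0
```

step_arm --rows '[{"delta_pos": [0, 0, 0.05], "dr": [0, 0, 0], "jaw": 5.5}, {"delta_pos": [0, 0, 0.05], "dr": [0, 0, 0], "jaw": 5.5}]'

```text
t: 17.42
eef_pos: [592.3, -169.3, 9.1]
tcp_rot: [-0.001, 0.999, 0.036, 0.026]
wrist_force: [0.6, 0.7, 0.7]
width: 60.3
gripper_force: 67.1
```

step_arm --rows '[{"delta_pos": [0, 0, 0], "dr": [0, -1, 0], "jaw": 5.5}, {"delta_pos": [0, 0, 0], "dr": [0, -1, 0], "jaw": 5.5}, {"delta_pos": [0, 0, 0], "dr": [0, -1, 0], "jaw": 5.5}]'

```text
t: 17.8
eef_pos: [592.3, -169.3, 9.0]
tcp_rot: [-0.001, 0.999, 0.036, 0.018]
wrist_force: [-1.5, 0.3, 4.2]
width: 60.5
gripper_force: 67.3
```

```bash
python3 - <<'E'
from h import *
F=[]
for _ in range(4):
    im=vision.grab_frame('scene');F.append(np.r_[env.sense()['wrist_force'],env.sense()['moment'],env.sense()['eef_pos']])
print(np.mean(F,0).round(2))
im=cv2.cvtColor(im,cv2.COLOR_RGB2GRAY)
u=np.array([.9975,.071,0]);v=np.array([-.071,.9975,0]);c=np.array([551.5,-172,0])
for s in(-45,-25,-5,10,25,35):
    x,y=pix('scene',[c+s*u-31*v+[0,0,10]])[0];X=int(round(x));Y=int(y);print(s,X,round(y,1),Y-8,im[Y-8:Y+10,X].tolist())
E
```

```text
[-1.6500e+00  4.7000e-01  2.7800e+00 -5.0000e-02  2.1000e-01 -6.0000e-02
  5.9231e+02 -1.6931e+02  9.0400e+00]
-45 225 288.3 280 [171, 165, 160, 159, 156, 135, 85, 45, 24, 45, 61, 70, 69, 69, 77, 89, 100, 101]
-25 232 292.1 284 [155, 160, 159, 158, 151, 121, 75, 30, 31, 53, 62, 68, 70, 75, 97, 107, 94, 77]
-5 239 295.9 287 [46, 45, 38, 32, 32, 23, 27, 23, 28, 33, 46, 63, 68, 62, 64, 62, 65, 69]
10 244 298.8 290 [29, 28, 26, 22, 28, 31, 19, 35, 31, 28, 51, 64, 68, 67, 64, 63, 63, 59]
25 250 301.7 293 [22, 18, 27, 25, 27, 22, 31, 28, 33, 29, 27, 29, 48, 61, 67, 60, 62, 76]
35 254 303.7 295 [32, 33, 35, 43, 49, 43, 32, 35, 31, 32, 30, 38, 52, 60, 62, 90, 117, 127]
```

The force rose, so the far end now bears. Level lies between the two: I turn back half a degree and release slowly.

step_arm --rows '[{"delta_pos": [0, 0, 0], "dr": [0, 0.5, 0], "jaw": 5.5}, {"delta_pos": [0, 0, 0], "dr": [0, 0.5, 0], "jaw": 5.5}, {"delta_pos": [0, 0, 0], "dr": [0, 0.5, 0], "jaw": 5.5}]'

```text
t: 18.38
eef_pos: [592.4, -169.3, 9.0]
tcp_rot: [-0.001, 0.999, 0.036, 0.022]
wrist_force: [-1.0, 0.4, 3.5]
width: 60.5
gripper_force: 67.3
```

step_arm --rows '[{"delta_pos": [0, 0, 0], "dr": [0, 0, 0], "jaw": 6.2}, {"delta_pos": [0, 0, 0], "dr": [0, 0, 0], "jaw": 6.6}, {"delta_pos": [0, 0, 0], "dr": [0, 0, 0], "jaw": 7.5}, {"delta_pos": [0, 0, 0], "dr": [0, 0, 0], "jaw": 8.2}, {"delta_pos": [0, 0, 0], "dr": [0, 0, 0], "jaw": 8.2}, {"delta_pos": [0, 0, 0], "dr": [0, 0, 0], "jaw": 8.2}]'

```text
t: 19.12
eef_pos: [592.3, -169.3, 8.9]
tcp_rot: [-0.001, 0.999, 0.036, 0.022]
wrist_force: [0.3, -0.9, 0.5]
width: 81.7
gripper_force: 0.0
```

Now I retreat upward and check from above.

step_arm --rows '[{"delta_pos": [0, 0, -1.5], "dr": [0, 0, 0], "jaw": 8.2}, {"delta_pos": [0, 0, -5], "dr": [0, 0, 0], "jaw": 8.2}, {"delta_pos": [-1, 0, -11], "dr": [0, 0, 0], "jaw": 8.2}, {"delta_pos": [-4, 0, -17], "dr": [0, -2.5, 0], "jaw": 8.2}, {"delta_pos": [-8, 0, -22], "dr": [0, -2.5, 0], "jaw": 8.2}, {"delta_pos": [-10, 0, -23], "dr": [0, -2.5, 0], "jaw": 8.2}, {"delta_pos": [-10, 0, -23], "dr": [0, -2.5, 0], "jaw": 8.2}, {"delta_pos": [-10, 0, -23], "dr": [0, -2.5, 0], "jaw": 8.2}]'

```text
t: 20.12
eef_pos: [482.8, -177.0, 234.3]
tcp_rot: [-0.0, 0.999, 0.036, 0.0]
wrist_force: [0.4, 0.2, -0.1]
width: 81.7
gripper_force: 0.0
```

```bash
python3 - <<'E'
from h import *
im=vision.grab_frame('wrist');cv2.imwrite('pics/w9.png',im[...,::-1])
s=env.sense();print(s['t'],s['eef_pos'],s['wrist_force'])
for t in('flap','coaster','mug','stapler','stand'): print(t,[(n,round(d['p'],2),np.round(d['at'],1).tolist()) for n in('wrist','scene') if (n=='wrist' or t!='x') for d in (vision.grab_frame(n) is not None and vision.landmark_of(t,n))])
hsv=cv2.cvtColor(im,cv2.COLOR_RGB2HSV);g=cv2.cvtColor(im,cv2.COLOR_RGB2GRAY)
cx,cy=pix('wrist',[[551.5,-172,26]])[0];print(cx,cy)
yy,xx=np.mgrid[:400,:640]
roi=(abs(xx-cx)<60)&(abs(yy-cy)<60)
m=(roi&(hsv[...,1]<60)&(g>70)).astype(np.uint8);m=cv2.morphologyEx(m,cv2.MORPH_OPEN,np.ones((3,3)))
n,l,st,_=cv2.connectedComponentsWithStats(m);k=l[int(cy),int(cx)];print(st[k])
p=np.argwhere(l==k)[:,::-1];r=cv2.minAreaRect(plane('wrist',p,26)[:,:2].astype(np.float32));print('flap',r)
w=(roi&(hsv[...,1]>90)&(hsv[...,0]<20)).astype(np.uint8)
p=np.argwhere(w)[:,::-1];P=plane('wrist',p,10)[:,:2].astype(np.float32)
print('coaster',cv2.minEnclosingCircle(P))
E
```

```text
20.175 [ 482.90809623 -176.88212094  233.84101484] [-0.1213645  -0.18219108  0.33594535]
flap [('wrist', 0.79, [659.7, 208.4, -1.2]), ('wrist', 0.61, [556.2, -173.7, 12.4]), ('scene', 0.76, [551.4, -171.0, 9.6]), ('scene', 0.6, [656.0, 210.6, -4.6])]
coaster [('wrist', 0.82, [580.0, -304.1, 0.8]), ('wrist', 0.81, [684.9, -204.0, -0.9]), ('scene', 0.85, [688.0, -203.6, 1.7]), ('scene', 0.81, [578.0, -307.2, -0.7]), ('scene', 0.63, [550.3, -172.6, -1.3])]
mug [('scene', 0.57, [705.1, -28.5, -0.7])]
stapler [('scene', 0.77, [457.6, 1.9, -1.8])]
stand [('scene', 0.85, [462.9, 366.7, -0.4])]
320.24920130660155 121.11120103235787
[  261    62   120   120 12382]
flap ((547.3894653320312, -172.5673828125), (137.8505859375, 150.85137939453125), 4.081130504608154)
coaster ((549.9150390625, -171.6016387939453), 55.55792999267578)
```

```bash
python3 - <<'E'
from h import *
im=cv2.imread('pics/w9.png');hsv=cv2.cvtColor(im,cv2.COLOR_BGR2HSV)
Pc=[[x,y,0] for x,y in [(0,0)]]
cx,cy=320,121
wood=((hsv[...,1]>90)&(hsv[...,0]<20)).astype(np.uint8)
w=np.zeros_like(wood);w[60:185,255:385]=wood[60:185,255:385]
h=np.vstack([p[:,0] for p in cv2.findContours(w,0,1)[0]]);hull=cv2.fillConvexPoly(np.zeros_like(w),cv2.convexHull(h),1)
print('hull',h.min(0),h.max(0))
g=cv2.cvtColor(im,cv2.COLOR_BGR2GRAY)
print('row',[int(v) for v in g[118:124,262:380].mean(0)]);print('col',[int(v) for v in g[60:185,315:325].mean(1)])
print('sat row',hsv[121,262:380,1].tolist())
E
```

```text
hull [276  85] [363 166]
row [194, 194, 194, 194, 194, 194, 194, 194, 194, 194, 185, 184, 176, 175, 100, 94, 94, 94, 94, 93, 94, 88, 89, 88, 89, 89, 89, 89, 89, 78, 78, 78, 79, 145, 159, 160, 159, 160, 160, 162, 160, 159, 159, 158, 156, 161, 160, 161, 159, 155, 154, 154, 156, 157, 156, 155, 156, 157, 157, 157, 155, 152, 156, 159, 159, 155, 156, 158, 156, 154, 152, 155, 155, 155, 156, 161, 159, 157, 155, 156, 154, 153, 156, 155, 132, 59, 58, 59, 58, 58, 58, 69, 70, 91, 91, 90, 89, 89, 89, 89, 88, 89, 93, 123, 123, 136, 137, 194, 194, 194, 194, 194, 194, 194, 194, 194, 194, 193]
col [183, 177, 167, 168, 171, 171, 171, 171, 171, 171, 171, 171, 171, 171, 169, 161, 160, 160, 160, 160, 160, 160, 160, 160, 159, 160, 159, 159, 159, 159, 159, 159, 159, 159, 159, 159, 158, 159, 159, 158, 159, 158, 158, 158, 158, 158, 158, 157, 157, 157, 157, 157, 157, 157, 156, 157, 157, 156, 156, 156, 156, 156, 156, 156, 155, 155, 155, 155, 155, 155, 155, 155, 155, 155, 155, 155, 154, 154, 154, 154, 154, 154, 154, 154, 154, 154, 154, 154, 153, 154, 154, 153, 153, 153, 153, 153, 153, 153, 153, 153, 153, 153, 153, 153, 128, 58, 70, 132, 175, 184, 184, 184, 184, 184, 184, 184, 184, 184, 184, 184, 184, 188, 193, 195, 194]
sat row [30, 30, 29, 29, 29, 30, 30, 30, 30, 30, 30, 30, 31, 31, 155, 165, 167, 164, 164, 167, 167, 169, 165, 166, 165, 166, 167, 167, 165, 165, 166, 166, 161, 24, 6, 6, 6, 6, 8, 8, 9, 8, 6, 5, 6, 6, 5, 6, 8, 8, 8, 6, 5, 6, 6, 6, 6, 8, 5, 5, 5, 8, 3, 6, 6, 5, 6, 8, 6, 6, 8, 5, 6, 5, 8, 5, 6, 9, 6, 6, 6, 7, 8, 6, 31, 163, 170, 173, 168, 168, 165, 171, 166, 165, 163, 163, 162, 162, 167, 167, 169, 165, 86, 33, 31, 32, 31, 31, 31, 30, 31, 31, 30, 31, 30, 31, 31, 30]
```

```bash
python3 - <<'E'
from h import *
P=plane('wrist',[(320,74.6),(320,164.3),(295,121),(346.3,121)],26);print(P.round(1),(P[0]+P[1])[:2]/2)
print('coaster sides',plane('wrist',[(275.7,121),(364.3,121)],10).round(1))
im=cv2.imread('pics/w9.png');b=im[...,0].astype(int)
# corners of the steel by columns 300 and 340
g=cv2.cvtColor(im,cv2.COLOR_BGR2GRAY)
for c in(300,308,332,340): print(c,g[70:82,c].tolist(),g[158:172,c].tolist())
E
```

```text
[[ 602.9 -168.1   26. ]
 [ 499.7 -175.4   26. ]
 [ 549.5 -141.8   26. ]
 [ 553.8 -203.1   26. ]] [ 551.303375   -171.71433621]
coaster sides [[ 547.8 -116.2   10. ]
 [ 555.7 -227.    10. ]]
300 [160, 171, 172, 173, 169, 165, 165, 165, 166, 165, 165, 165] [154, 154, 154, 154, 154, 153, 160, 184, 184, 185, 185, 183, 185, 184]
308 [172, 172, 171, 171, 170, 165, 164, 163, 164, 164, 164, 163] [157, 157, 157, 157, 157, 157, 132, 101, 180, 183, 184, 184, 185, 185]
332 [172, 172, 172, 172, 168, 158, 158, 158, 158, 158, 159, 158] [152, 152, 152, 152, 152, 151, 128, 115, 114, 181, 185, 184, 184, 184]
340 [172, 172, 172, 171, 169, 164, 164, 164, 164, 164, 164, 163] [154, 153, 154, 154, 154, 153, 146, 126, 123, 191, 195, 195, 195, 195]
```

```bash
python3 -c "
from station import env
print(env.finish_job())"
```

```text
the job is handed in; nothing more can be done
None
```

I took the flap off the bin and set it down gently on the 112 mm coaster, flat and steel side up, centred to within about 1.5 mm; the mug, stapler, stand and coaster still measure where they were, and I handed the job in at about 21 s.

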